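Close the dust cover over the clean bearing

TASK

Grinding is about to start: shut the hinged dust cover of the green case that holds the ball bearing. Swing the cover, which has a yellow handle, up over the top and lower it gently until it lies fully down on the case, without letting it drop, then let go. Leave the cover of the other case, with the blue spring in it, standing open.

Things in the scene. Friction and masses are not known exactly. Their poses are not given: they have to be found in the camera images.
- bearing_case: green open steel case, 104 (x) x 124 (y) x 52 mm high, screwed to the bench, a steel ball bearing (72 mm wide, 18 high) lying in it. Origin: centre of underside; z up; -x is its front. Hinge axis of its cover parallel to the case's y at x = +56, z = 54.5 mm. An identical case nearby holds a blue coil spring and a nut; which of them stands left varies.
- bearing_cover (a joint): hinge angle (rad) of this case's grey cover, a 108 x 126 x 5 mm plate, about 0.3 kg. 0 = closed, level on the case, pointing to the case's -x, on a stop; pi/2 = upright; 2.0 = open, leaning back past upright on its stop lugs, as it starts. The hinge is nearly free: unheld, the cover falls shut from below pi/2 and falls back open from above.
- bearing_cover_grip (a point): grip point on the centre line of the cover's yellow handle, 145 mm from the hinge axis. The handle is a bar in line with the cover, 24 mm wide (along the hinge) and 16 thick, reaching from the cover's free edge at 109 to 169 mm from the hinge axis. Pinched across the 24 mm it can turn between the finger pads. Point's height: 186 mm open, 54.5 closed. Its y is along the hinge axis.
- spring_cover (a joint): hinge angle of the same kind of cover on the other case (the one with the blue spring), rad, same meaning; starts open at 2.0 and must stay open.

How it is judged:
By the outcome, as a careful person would: the job done as asked, in the order asked, and still so for the second after the job is handed in, with the robot touching nothing.
It also fails if it takes over 38 s, if anything falls off the work surface, if the arm or the gripper's body presses on something with over 40 N, if the wrist force passes 120 N, or if a joint passes its speed limit or range.

ROBOT

A 6-joint arm with a two-finger parallel gripper is mounted at the origin on a cart in front of the work surface, level with it; the furniture and walls round the work are solid. World frame = base frame: x ahead of the robot, y to its left, z up, the work surface at z = 0. Lengths are in mm, angles in rad, forces in N, time in s.
With the tool pointing down it reaches from about 350 to 975 mm from the base axis. Payload 7.1 kg.
Tool frame: the origin (TCP) lies on the mounting face of the last link; the fingertips stand 182 mm ahead of it and the grasp point (between the pads) lies 163 mm ahead of it (ctrl.tip_reach is the distance from the TCP to the fingertips, in mm); z points along the fingers, y is the direction in which the jaws open and shut (so a half turn about z gives the same grasp; the last joint's range is limited). The gripper opens to 88 mm and grips with 3 to 60 N. Pads are 20 mm wide; open, the fingers measure 115 mm over their backs; the gripper's body (75 mm by 178 mm) begins 61 mm behind the grasp point.
Start: joints at [-1.302, 0.423, 1.63, -0, 1.089, -0.019], TCP at [177.421, -599.273, 404.675] pointing down, gripper open.
Joint ranges: [-3, 3], [-0.9, 2.11], [0.09, 2.58], [-1.31, 4.45], [0.11, 2.69], [-2.54, 2.54]. Speed limits (rad/s): [2.39, 2.39, 3.01, 3.14, 3.14, 3.14].

INTERFACE

Orientations are given as a rotation vector (axis times angle).
In Python, from workcell import ctrl gives the robot as it stands.
- The arm moves only by the tool jog_arm, never from a script. Its argument "steps" is a list that holds one entry, the list of rows, each a list of 7 numbers: the shift along the tool's x, y, z in m, then the turn, a rotation vector about the tool's x, y, z in degrees, then the gripper's target within -1 to 1 (shut at 1, half-way at 0, fully open at -1). A call has 1 to 20 rows; each row shifts and turns the commanded pose from where the row before left it, along the tool's axes as they then stand; what a row does not reach is not made up. A row lasts 1/12 s, in which the tool goes at most 41.7 mm and 7.16 degrees, less where a joint would pass 70% of its speed; a pose out of reach is approached as far as the arm can. A call is refused whole if a number of a shift passes 0.0417 or a number of a turn 7.16, either way. A call with a gripper value outside its range is refused whole. The fingers move at their own pace and stop on an object; the grip force is fixed at half the most. Time passes only in rows, so rows that do not move let the fingers close. It gives the time, the measured TCP pose, the force and the opening at its end, in the units of the state.
- ctrl.get_obs(): the state, without advancing time (a new reading comes with each control period).
- ctrl.get_image(name): name is "scene" or "top" or "wrist"; returns the picture (384x512x3 uint8, red, green, blue); there is no depth.
- ctrl.camera_info(name): a dict with "fx", "fy", "cx", "cy" (pixels), "origin" and "attitude" of the camera in the world; the wrist camera has in their place "T_tool_cam" (4x4, takes a point from camera to tool coordinates, whose origin is the TCP and whose axes are the flange's). Camera axes: x right, y down, z forward; pixel columns grow to the right and rows downward; lengths in mm; the calibration is good to about 2 mm. A picture is of the moment at which its call begins: read the wrist's pose just before it. camera_info takes no time and is no camera call.
- ctrl.close_job(): hands the job in, once; it reports no verdict.
Trained networks look in the newest picture that a camera, given by its name, has taken for a name from the list of things; names that differ only in an ending like _2 or _b are one class to them, and where a whole thing is asked for, a point or a joint stands for the part that bears it (a point fixed in the world has none). Each returns a list of dicts, best first, with "p" (0 to 1); they miss things now and then, are a little off and sometimes report something else, mostly with a low value. They report only what shows in the picture. A call takes as long as a camera call.
- ctrl.look_for(thing, camera): "bbox" ([left, top, right, bottom] in pixels, round what is visible of it).
- ctrl.trace(thing, camera): "pixels" (384x512 bool, what is visible of it) and "bbox" ([left, top, right, bottom] in pixels, round what is visible of it).
- ctrl.landmark_of(thing, camera): "uv" ([column, row] in pixels: a listed point, or the origin of a listed thing).
The state is a dict: "t": time; "qpos": joint angles; "qvel": joint speeds; "joint_torque": joint torques, N m; "ee_pos": TCP position; "orientation": TCP orientation; "ft_force": force on the tool from outside, world axes, zero at the start; "moment": the same for the moment, N m; "width": finger opening in mm.
Only numpy, scipy, OpenCV 4.12 (cv2) and the standard library are available. Lean on these libraries where they do the work, as an engineer would, in place of code of your own. Each camera call takes 0.05 s, during which the arm holds its last target.

## Working session

There is one attempt and no reset: what is moved stays moved. The work goes in short steps, Python scripts to look and compute and a tool call to move; the robot and the scene stay as the last step left them, time stands still between calls to the robot, and variables do not carry over. Pictures are saved under pics/ and viewed, and the job is handed in when it is done.

Besides the shell and the picture viewer there is one more tool, called as a command line: name --argument value ..., lists and objects as JSON in quotes. jog_arm: Moves the arm, as the interface text tells. Its arguments: {"type":"object","properties":{"steps":{"type":"array"}},"required":["steps"]}

```bash
mkdir -p pics; ls; python3 - <<'E'
from workcell import ctrl
import cv2
o=ctrl.get_obs(); print(o)
for n in ["scene","top"]:
    im=ctrl.get_image(n); cv2.imwrite(f"pics/{n}0.png",im[:,:,::-1]); print(n,ctrl.camera_info(n))
    for th in ["bearing_case","bearing_cover_grip"]:
        print(th,[(d['p'],d['uv']) for d in ctrl.landmark_of(th,n)])
print(ctrl.camera_info("wrist"))
E
```

```text
pics
{'t': 0.0, 'qpos': array([-1.30199869e+00,  4.23823902e-01,  1.63070469e+00, -9.31564850e-06,
        1.08858219e+00, -1.90019082e-02]), 'qvel': array([ 0.00157639, -0.00037245, -0.00070835,  0.0001263 , -0.00028366,
       -0.00148955]), 'joint_torque': array([ 9.14047741e-04, -5.44631052e+01, -2.73666644e+01,  6.45291992e-02,
        2.28937541e-02, -1.06109424e-04]), 'ee_pos': array([ 177.34860236, -599.0125719 ,  403.9062891 ]), 'orientation': array([-3.10763133e+00, -4.50306739e-01,  3.09775951e-04]), 'ft_force': array([-0.32967066, -0.48549129, -0.76086702]), 'moment': array([ 0.01425736, -0.01384813, -0.00195245]), 'width': 87.90948987372168}
scene {'fx': 399.2982232708433, 'fy': 399.2982232708433, 'cx': 253.7485456804548, 'cy': 193.1175510385314, 'origin': array([ 91.07601545, 549.04057414, 468.26689596]), 'attitude': array([-0.68916206,  2.33709919, -1.42113375])}
bearing_case [(0.72, [189.1, 267.1])]
bearing_cover_grip [(0.89, [124.6, 166.7])]
top {'fx': 377.26862794915417, 'fy': 377.26862794915417, 'cx': 260.9824818066907, 'cy': 191.07282967834803, 'origin': array([446.60137727, -83.98044966, 918.55861837]), 'attitude': array([-2.21986707,  2.16030614, -0.10097703])}
bearing_case [(0.69, [175.0, 183.9])]
bearing_cover_grip [(0.87, [145.6, 113.1])]
{'fx': 265.19225333289234, 'fy': 265.19225333289234, 'cx': 254.20579664402587, 'cy': 192.14843725159554, 'T_tool_cam': array([[ 3.91280150e-04, -9.71104186e-01, -2.38655622e-01,
         6.41193030e+01],
       [ 9.99999884e-01,  3.12647714e-04,  3.67335155e-04,
        -1.60723522e+00],
       [-2.82105572e-04, -2.38655738e-01,  9.71104196e-01,
         1.97604098e+01],
       [ 0.00000000e+00,  0.00000000e+00,  0.00000000e+00,
         1.00000000e+00]])}
```

View pics/scene0.png

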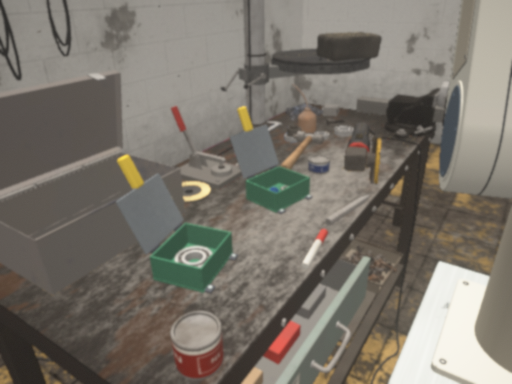

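View pics/top0.png

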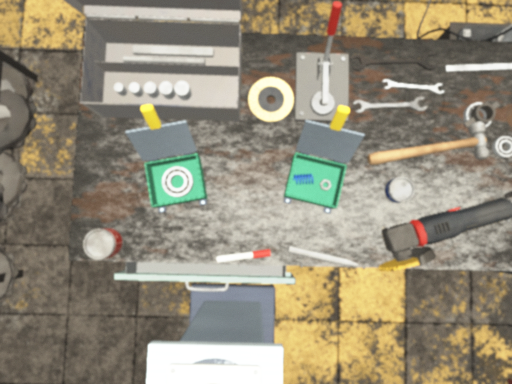

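```bash
python3 - <<'E'
import cv2
a=cv2.imread("pics/top0.png")[85:225,75:255]; b=cv2.imread("pics/scene0.png")[140:300,90:260]
cv2.imwrite("pics/top0z.png",cv2.resize(a,None,fx=4.2,fy=4.2,interpolation=cv2.INTER_CUBIC))
cv2.imwrite("pics/scene0z.png",cv2.resize(b,None,fx=3.7,fy=3.7,interpolation=cv2.INTER_CUBIC))
E
```

```text
(no output)
```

View pics/top0z.png

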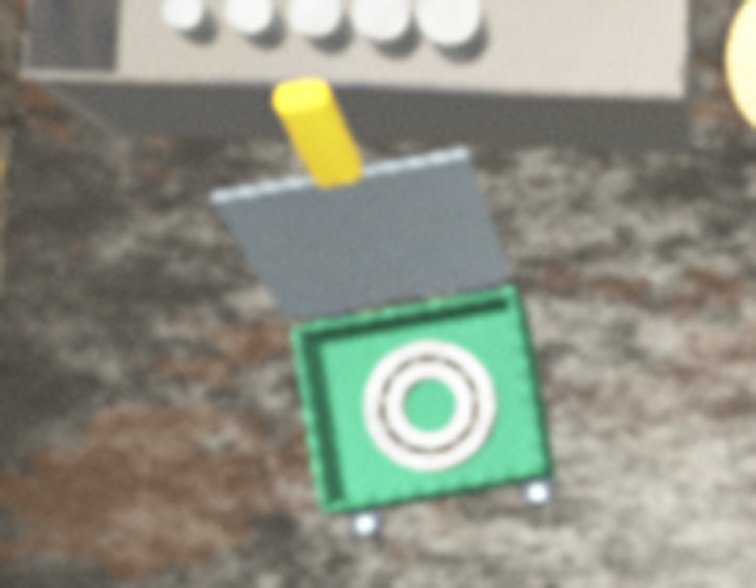

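View pics/scene0z.png

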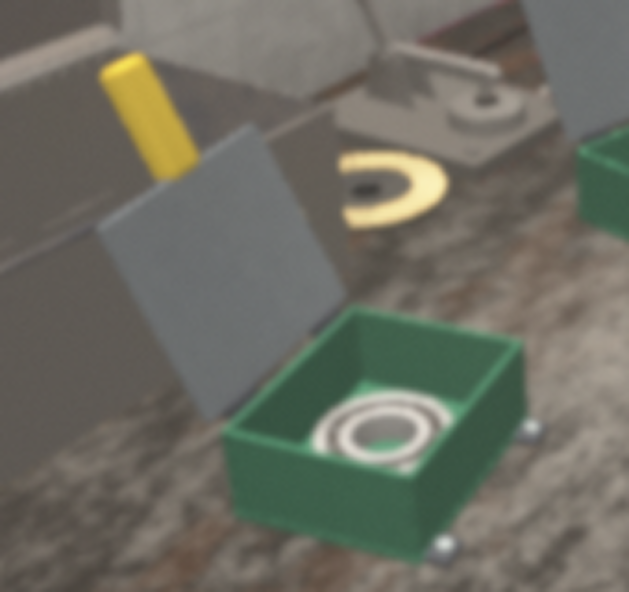

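```bash
cat > h.py <<'E'
import numpy as np
from scipy.spatial.transform import Rotation as R
def proj(P,c,Rm=None):
    A=c['attitude']; A=R.from_rotvec(A).as_matrix()
    p=(np.asarray(P)-c['origin'])@A
    return np.stack([c['cx']+c['fx']*p[:,0]/p[:,2],c['cy']+c['fy']*p[:,1]/p[:,2]],1)
def world(q,P):
    x,y,yaw=q[:3]; P=np.asarray(P,float); c,s=np.cos(yaw),np.sin(yaw)
    return np.stack([x+c*P[:,0]-s*P[:,1],y+s*P[:,0]+c*P[:,1],P[:,2]],1)
def grip(th,yh,r=145): return [56-r*np.cos(th),yh,54.5+r*np.sin(th)]
E
python3 - <<'E'
from h import *
from workcell import ctrl
from scipy.optimize import least_squares
ct,cs=ctrl.camera_info("top"),ctrl.camera_info("scene")
zt=lambda a:(np.array(a)+.5)/4.2-.5+[75,85]
zs=lambda a:(np.array(a)+.5)/3.7-.5+[90,140]
rim=[[52,62,52],[52,-62,52],[-52,-62,52],[-52,62,52]]
tr=zt([[293,325],[518,287],[550,478],[325,510]]); sr=zs([[228,432],[350,308],[523,343],[415,480]])
tp=zt([[212,195],[468,152]]); sp=zs([[100,230],[252,127]])
def f(q,full=False):
    g=[grip(2.0,q[3]),[0,0,0]]
    pl=[grip(2.0,63,109),grip(2.0,-63,109)]
    off=np.array([q[4],q[5]])
    r=[proj(world(q,rim),ct)-tr,proj(world(q,rim),cs)-sr,proj(world(q,pl),ct)-tp,proj(world(q,pl),cs)-sp,
       proj(world(q,g),ct)-[[145.6,113.1],[175,183.9]],proj(world(q,g),cs)-[[124.6,166.7],[189.1,267.1]]]
    r=np.concatenate(r)
    return r if full else np.r_[r.ravel(),q[4:]]
for L in (2,):
    s=least_squares(lambda q:f(np.r_[q,0,0]),[480,130,0,0],loss='soft_l1')
    print(s.x, np.degrees(s.x[2])); print(np.round(f(np.r_[s.x,0,0],True),1).tolist())
    q=s.x
    for th in (2,1.57,1,0.5,0): print(th,world(q,[grip(th,q[3])]).round(1))
    print(world(q,[[52,0,0]]))
# toolbox front wall top edge in top image, z unknown ; check with scene
from workcell import ctrl
E
```

```text
[5.34138157e+02 1.03520174e+02 2.09079727e-01 8.31217530e+00] 11.979385948469169
[[-0.7, 0.2], [-1.1, -0.3], [-1.0, -1.7], [-1.0, 0.5], [-2.0, 0.0], [0.9, -0.8], [0.9, -0.9], [-0.4, -0.4], [-0.3, 0.1], [-0.3, -0.4], [-0.7, -0.2], [0.4, -1.2], [0.0, 1.9], [3.6, -2.2], [1.3, 3.7], [5.9, -1.0]]
2 [[646.2 135.8 186.3]]
1.57 [[587.1 123.3 199.5]]
1 [[510.6 107.  176.5]]
0.5 [[462.7  96.9 124. ]]
0 [[445.4  93.2  54.5]]
[[585.00571857 114.31328134   0.        ]]
```

```bash
cat >> h.py <<'E'
def ray(uv,c):
    A=R.from_rotvec(c['attitude']).as_matrix()
    d=A@np.array([(uv[0]-c['cx'])/c['fx'],(uv[1]-c['cy'])/c['fy'],1]); return c['origin'],d/np.linalg.norm(d)
def tri(a,ca,b,cb):
    o1,d1=ray(a,ca);o2,d2=ray(b,cb)
    s=np.linalg.lstsq(np.stack([d1,-d2],1),o2-o1,rcond=None)[0]
    p,q=o1+s[0]*d1,o2+s[1]*d2; return (p+q)/2,np.linalg.norm(p-q)
E
python3 - <<'E'
from h import *
from workcell import ctrl
ct,cs=ctrl.camera_info("top"),ctrl.camera_info("scene")
zt=lambda a:(np.array(a)+.5)/4.2-.5+[75,85]
zs=lambda a:(np.array(a)+.5)/3.7-.5+[90,140]
print("boxcorner top",tri(zt([690,97]),ct,zs([335,108]),cs))
print("lid right top corner",tri([240,18],ct,[121,75],cs))
print("handle tip",tri(zt([302,92]),ct,zs([124,65]),cs))
print("handle base",tri(zt([340,180]),ct,zs([181,172]),cs))
q=[534.1,103.5,.209,8.3]
for yh in (0,8,16):
  print(yh,world(q,[grip(2,yh,169),grip(2,yh,109)]).round(1).tolist())
E
```

```text
boxcorner top (array([690.06444792, -42.32152278, 112.52246453]), np.float64(2.9678906419000186))
lid right top corner (array([803.22989051, -35.6223065 , 303.47215132]), np.float64(40.61459672172442))
handle tip (array([657.11035785, 128.61802214, 206.85058265]), np.float64(0.2537677139760548))
handle base (array([630.73100402, 124.89066481, 154.16642864]), np.float64(2.823092315358563))
0 [[657.7, 129.7, 208.2], [633.3, 124.5, 153.6]]
8 [[656.0, 137.5, 208.2], [631.6, 132.4, 153.6]]
16 [[654.4, 145.4, 208.2], [629.9, 140.2, 153.6]]
```

jog_arm --steps '[[[0,0,-0.02,0,0,2.25,-1],[0,0,-0.02,0,0,2.25,-1],[0.015,-0.015,0,0,0,0,-1],[0.025,-0.025,0,0,0,0,-1],[0.025,-0.025,0,0,0,0,-1],[0.025,-0.025,0,0,0,0,-1],[0.025,-0.025,0,0,0,0,-1],[0.025,-0.025,0,0,0,0,-1],[0.025,-0.025,0,0,0,0,-1],[0.025,-0.025,0,0,0,0,-1],[0.025,-0.025,0,0,0,0,-1],[0.025,-0.025,0,0,0,0,-1],[0.025,-0.025,0,0,0,0,-1],[0.025,-0.025,0,0,0,0,-1],[0.025,-0.025,0,0,0,0,-1],[0.025,-0.025,0,0,0,0,-1],[0.025,-0.025,0,0,0,0,-1],[0.025,-0.025,0,0,0,0,-1],[0.025,-0.025,0,0,0,0,-1],[0.02,-0.02,0,0,0,0,-1]]]'

```text
t: 1.97
ee_pos: [513.5, -81.3, 444.9]
orientation: [-3.124, -0.329, -0.001]
ft_force: [0.2, 0.5, 0.1]
width: 87.8
```

jog_arm --steps '[[[0.025,-0.025,0,0,0,0,-1],[0.025,-0.025,0,0,0,0,-1],[0.025,-0.025,0,0,0,0,-1],[0.025,-0.025,0,0,0,0,-1],[0.025,-0.025,0,0,0,0,-1],[0.025,-0.025,0,0,0,0,-1],[0.017,-0.017,0,0,0,0,-1],[0.009,-0.009,0,0,0,0,-1],[0,0,0,0,0,0,-1],[0,0,0,0,0,0,-1]]]'

```text
t: 2.8
ee_pos: [647.8, 125.1, 444.2]
orientation: [3.124, 0.329, -0.002]
ft_force: [-0.2, 0.1, 0.1]
width: 87.9
```

```bash
python3 - <<'E'
from h import *
from workcell import ctrl
import cv2
o=ctrl.get_obs(); im=ctrl.get_image("wrist"); cv2.imwrite("pics/w1.png",cv2.resize(im[:,:,::-1],None,fx=1.5,fy=1.5))
lm=ctrl.landmark_of("bearing_cover_grip","wrist"); print(lm, o['ee_pos'],o['orientation'],o['qpos'],o['t'])
c=dict(ctrl.camera_info("wrist")); T=np.array(c['T_tool_cam']); Rt=R.from_rotvec(o['orientation']).as_matrix()
c['origin']=o['ee_pos']+Rt@T[:3,3]; c['attitude']=R.from_matrix(Rt@T[:3,:3]).as_rotvec()
q=[534.1,103.5,.209]
print(proj(world(q,[grip(2,0,169),grip(2,0),grip(2,0,109),grip(2,63,109),grip(2,-63,109)]),c).round(1))
print(Rt.round(3))
E
```

```text
[{'uv': [251.0, 198.1], 'p': 0.97}] [647.82949619 125.09295346 444.21294612] [ 3.12383838e+00  3.29172790e-01 -1.79531830e-03] [ 1.72784549e-01  4.35927997e-01  1.51285418e+00 -4.08610413e-04
  1.19398204e+00  1.53375741e+00] 2.8
[[252.9 192.1]
 [253.  196.9]
 [253.1 202.6]
 [193.8 202.6]
 [312.4 202.7]]
[[ 0.978  0.208 -0.001]
 [ 0.208 -0.978 -0.001]
 [-0.001  0.    -1.   ]]
```

View pics/w1.png

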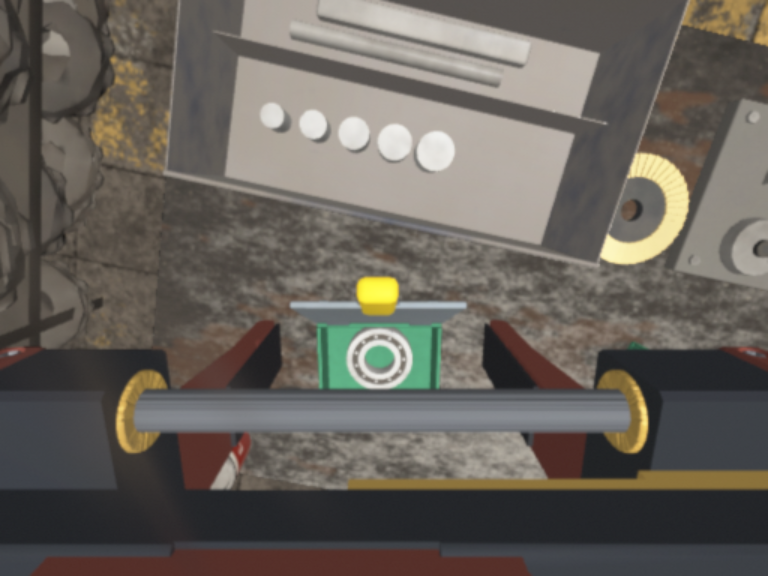

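jog_arm --steps '[[[0,-0.003,0.01,0,0,0,-1],[0,0,0.018,0,0,0,-1],[0,0,0.018,0,0,0,-1],[0,0,0.018,0,0,0,-1],[0,0,0.015,0,0,0,-1],[0,0,0.01,0,0,0,-1],[0,0,0.006,0,0,0,-1],[0,0,0,0,0,0,-1],[0,0,0,0,0,0,1],[0,0,0,0,0,0,1],[0,0,0,0,0,0,1],[0,0,0,0,0,0,1],[0,0,0,0,0,0,1],[0,0,0,0,0,0,1],[0,0,0,0,0,0,1],[0,0,0,0,0,0,1]]]'

```text
t: 4.23
ee_pos: [647.5, 128.3, 349.7]
orientation: [-3.124, -0.328, -0.0]
ft_force: [1.0, 0.5, 0.1]
width: 37.9
```

```bash
python3 - <<'E'
from workcell import ctrl
import cv2
im=ctrl.get_image("scene")[100:300,60:310]; cv2.imwrite("pics/s2.png",cv2.resize(im[:,:,::-1],None,fx=3,fy=3))
o=ctrl.get_obs(); print(o['t'],o['ee_pos'],o['width'],o['ft_force'],o['moment'])
import numpy as np
# arc rows in tool frame
r=145; th=np.linspace(2.0,0,41)
x=-(56-r*np.cos(th)); 
print(np.c_[th, np.r_[0,np.diff(56-r*np.cos(th))], np.r_[0,-np.diff(r*np.sin(th))]][1:].round(2).tolist())
E
```

```text
4.2833 [647.53516195 128.28207334 349.71964613] 33.570124160833686 [-0.5917302   0.00226166  0.35639176] [ 0.00994786 -0.01551969 -0.05584041]
[[1.95, -6.67, -2.85], [1.9, -6.8, -2.51], [1.85, -6.92, -2.17], [1.8, -7.02, -1.82], [1.75, -7.1, -1.47], [1.7, -7.16, -1.11], [1.65, -7.21, -0.75], [1.6, -7.24, -0.39], [1.55, -7.25, -0.03], [1.5, -7.24, 0.33], [1.45, -7.22, 0.69], [1.4, -7.17, 1.05], [1.35, -7.11, 1.41], [1.3, -7.03, 1.76], [1.25, -6.93, 2.11], [1.2, -6.82, 2.46], [1.15, -6.69, 2.79], [1.1, -6.54, 3.13], [1.05, -6.38, 3.45], [1.0, -6.2, 3.76], [0.95, -6.0, 4.07], [0.9, -5.79, 4.36], [0.85, -5.56, 4.65], [0.8, -5.32, 4.92], [0.75, -5.07, 5.18], [0.7, -4.81, 5.43], [0.65, -4.53, 5.66], [0.6, -4.24, 5.88], [0.55, -3.94, 6.08], [0.5, -3.63, 6.27], [0.45, -3.32, 6.45], [0.4, -2.99, 6.6], [0.35, -2.66, 6.75], [0.3, -2.31, 6.87], [0.25, -1.97, 6.98], [0.2, -1.62, 7.07], [0.15, -1.26, 7.14], [0.1, -0.9, 7.19], [0.05, -0.54, 7.23], [0.0, -0.18, 7.25]]
```

View pics/s2.png

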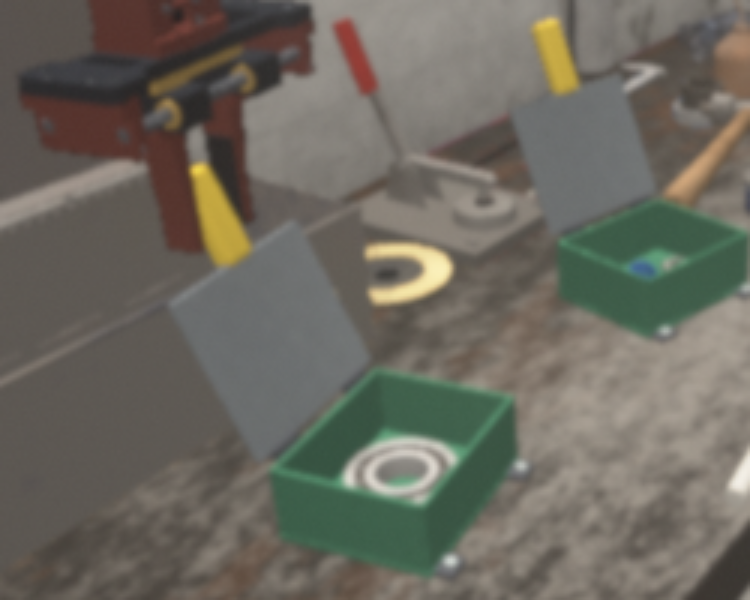

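The view shows the fingers on both sides of the yellow handle (about 215,210 in the crop) and still closing.

jog_arm --steps '[[[0,0,0,0,0,0,1],[0,0,0,0,0,0,1],[0,0,0,0,0,0,1],[0,0,0,0,0,0,1],[0,0,0,0,0,0,1]]]'

```text
t: 4.7
ee_pos: [647.6, 127.8, 349.7]
orientation: [3.124, 0.328, 0.0]
ft_force: [1.0, -4.7, 0.3]
width: 23.9
```

Gripped (23.9 mm). Next I swing it along the arc, from 2.0 to 1.0 rad.

jog_arm --steps '[[[-0.0067,0,-0.0028,0,0,0,1],[-0.0068,0,-0.0025,0,0,0,1],[-0.0069,0,-0.0022,0,0,0,1],[-0.007,0,-0.0018,0,0,0,1],[-0.0071,0,-0.0015,0,0,0,1],[-0.0072,0,-0.0011,0,0,0,1],[-0.0072,0,-0.0008,0,0,0,1],[-0.0072,0,-0.0004,0,0,0,1],[-0.0072,0,0,0,0,0,1],[-0.0072,0,0.0003,0,0,0,1],[-0.0072,0,0.0007,0,0,0,1],[-0.0072,0,0.001,0,0,0,1],[-0.0071,0,0.0014,0,0,0,1],[-0.007,0,0.0018,0,0,0,1],[-0.0069,0,0.0021,0,0,0,1],[-0.0068,0,0.0025,0,0,0,1],[-0.0067,0,0.0028,0,0,0,1],[-0.0065,0,0.0031,0,0,0,1],[-0.0064,0,0.0034,0,0,0,1],[-0.0062,0,0.0038,0,0,0,1]]]'

```text
t: 6.37
ee_pos: [511.9, 99.1, 342.1]
orientation: [3.124, 0.329, 0.003]
ft_force: [-7.5, -7.4, 20.4]
width: 24.0
```

```bash
python3 - <<'E'
from workcell import ctrl
import cv2
im=ctrl.get_image("scene")[100:300,60:310]; cv2.imwrite("pics/s3.png",cv2.resize(im[:,:,::-1],None,fx=3,fy=3))
o=ctrl.get_obs(); print(o['t'],o['ee_pos'],o['width'],o['ft_force'],o['moment'])
E
```

```text
6.4167 [510.5033577   98.85095201 340.97752877] 23.341605718857156 [-8.36245741 -7.95949405 16.74658013] [-1.10124868  0.74055655 -0.01637263]
```

View pics/s3.png

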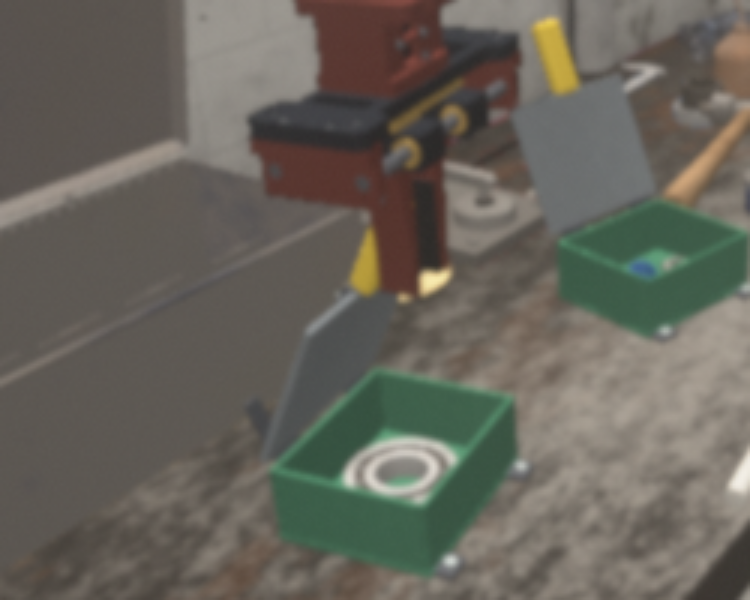

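```bash
python3 - <<'E'
from h import *
from workcell import ctrl
import cv2
cs=ctrl.camera_info("scene"); q=[534.1,103.5,.209]
for th in np.arange(.9,1.5,.1): print(round(th,1),((proj(world(q,[grip(th,63,109),grip(th,63,0),grip(th,0,169)]),cs)-[60,100])*3).round(0).tolist(), world(q,[grip(th,0)]).round(1))
o=ctrl.get_obs();print(o['ee_pos'])
for n in ("wrist",):
    im=ctrl.get_image(n); cv2.imwrite(f"pics/{n}3.png",cv2.resize(im[:,:,::-1],None,fx=1.5,fy=1.5))
E
```

```text
0.9 [[344.0, 360.0], [261.0, 465.0], [453.0, 244.0]] [[500.7  96.4 168.1]]
1.0 [[328.0, 348.0], [261.0, 465.0], [430.0, 224.0]] [[512.2  98.9 176.5]]
1.1 [[312.0, 336.0], [261.0, 465.0], [405.0, 207.0]] [[524.5 101.5 183.7]]
1.2 [[295.0, 326.0], [261.0, 465.0], [380.0, 192.0]] [[537.5 104.2 189.6]]
1.3 [[278.0, 317.0], [261.0, 465.0], [353.0, 179.0]] [[550.9 107.1 194.2]]
1.4 [[261.0, 310.0], [261.0, 465.0], [327.0, 170.0]] [[564.8 110.  197.4]]
[510.5033577   98.85095201 340.97752877]
```

View pics/wrist3.png

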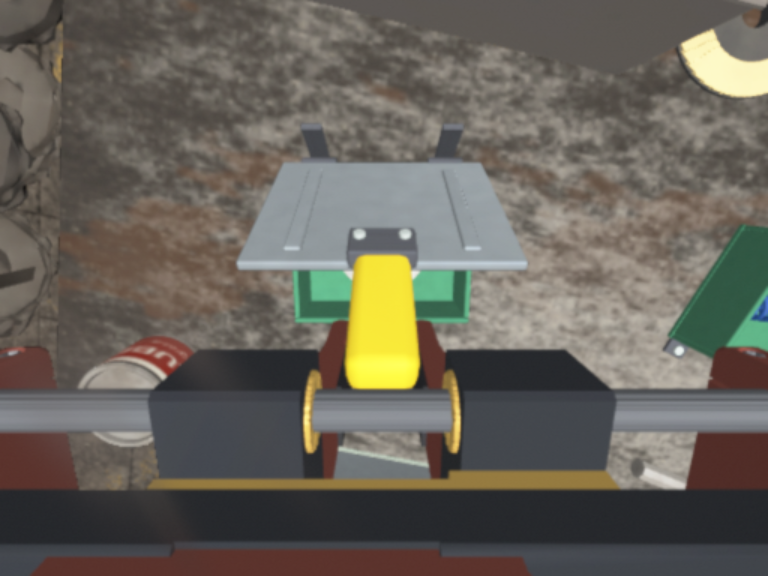

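```bash
cat >> h.py <<'E'
def wcam(ctrl):
    o=ctrl.get_obs(); c=dict(ctrl.camera_info("wrist")); T=np.array(c['T_tool_cam']); Rt=R.from_rotvec(o['orientation']).as_matrix()
    c['origin']=o['ee_pos']+Rt@T[:3,3]; c['attitude']=R.from_matrix(Rt@T[:3,:3]).as_rotvec(); return c,o
E
python3 - <<'E'
from h import *
from workcell import ctrl
import cv2
c,o=wcam(ctrl); q=[534.1,103.5,.209]
print(o['t'],o['ee_pos'],o['ft_force'],o['width'])
for th in np.arange(.9,1.4,.05): print(round(th,2),(proj(world(q,[grip(th,63,109),grip(th,-63,109),grip(th,0,169),grip(th,0,145)]),c)*1.5).round(0).tolist())
im=ctrl.get_image("scene")[150:260,120:240]; cv2.imwrite("pics/s4.png",cv2.resize(im[:,:,::-1],None,fx=5,fy=5,interpolation=cv2.INTER_CUBIC))
E
```

```text
6.4667 [510.8652822   98.89749467 341.13988459] [-8.28449205 -7.15431722 17.34134888] 23.35825743095593
0.9 [[252.0, 303.0], [518.0, 303.0], [386.0, 431.0], [385.0, 373.0]]
0.95 [[249.0, 296.0], [521.0, 296.0], [386.0, 423.0], [385.0, 365.0]]
1.0 [[246.0, 288.0], [524.0, 288.0], [386.0, 413.0], [386.0, 355.0]]
1.05 [[243.0, 279.0], [527.0, 279.0], [386.0, 400.0], [386.0, 344.0]]
1.1 [[240.0, 270.0], [530.0, 270.0], [387.0, 386.0], [386.0, 331.0]]
1.15 [[237.0, 260.0], [533.0, 260.0], [387.0, 369.0], [386.0, 316.0]]
1.2 [[234.0, 248.0], [536.0, 249.0], [387.0, 349.0], [386.0, 300.0]]
1.25 [[232.0, 237.0], [539.0, 237.0], [387.0, 327.0], [386.0, 283.0]]
1.3 [[229.0, 224.0], [542.0, 224.0], [388.0, 302.0], [387.0, 263.0]]
1.35 [[227.0, 211.0], [544.0, 211.0], [388.0, 274.0], [387.0, 242.0]]
```

View pics/s4.png

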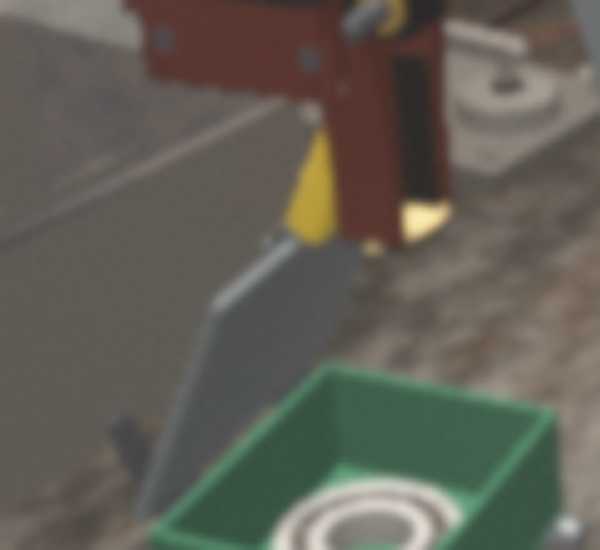

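The cover is at about 1.11 rad while the grasp point is at about 1.0. The bar has crept about 16 mm toward the +x edge of the pads, because the long pad overlap resists turning. I'll go back along the same arc to the open side and regrasp nearer the bar's tip with a short overlap, so it can pivot freely.

jog_arm --steps '[[[0.0062,0,-0.0038,0,0,0,1],[0.0064,0,-0.0034,0,0,0,1],[0.0065,0,-0.0031,0,0,0,1],[0.0067,0,-0.0028,0,0,0,1],[0.0068,0,-0.0025,0,0,0,1],[0.0069,0,-0.0021,0,0,0,1],[0.007,0,-0.0018,0,0,0,1],[0.0071,0,-0.0014,0,0,0,1],[0.0072,0,-0.001,0,0,0,1],[0.0072,0,-0.0007,0,0,0,1],[0.0072,0,-0.0003,0,0,0,1],[0.0072,0,0,0,0,0,1],[0.0072,0,0.0004,0,0,0,1],[0.0072,0,0.0008,0,0,0,1],[0.0072,0,0.0011,0,0,0,1],[0.0071,0,0.0015,0,0,0,1]]]'

```text
t: 7.85
ee_pos: [620.1, 122.0, 358.2]
orientation: [3.123, 0.328, -0.006]
ft_force: [-2.3, -5.6, 0.3]
width: 23.9
```

```bash
cat > look.py <<'E'
import sys
from h import *
from workcell import ctrl
import cv2
c,o=wcam(ctrl); q=[534.1,103.5,.209]
im=ctrl.get_image("wrist"); cv2.imwrite(f"pics/{sys.argv[1]}.png",cv2.resize(im[:,:,::-1],None,fx=1.5,fy=1.5))
print(o['t'],o['ee_pos'].round(1),o['orientation'].round(3),o['ft_force'].round(1),round(o['width'],1),o['qpos'].round(4))
Rt=R.from_rotvec(o['orientation']).as_matrix()
for reach in (163,172):
    g=o['ee_pos']+Rt[:,2]*reach; d=g-[534.1,103.5,0]; lx=d[0]*np.cos(.209)+d[1]*np.sin(.209); ly=-d[0]*np.sin(.209)+d[1]*np.cos(.209)
    print(reach,"th,r,y",np.round([np.arctan2(g[2]-54.5,56-lx),np.hypot(g[2]-54.5,56-lx),ly],3))
t0=float(sys.argv[2])
for th in np.arange(t0-.2,t0+.21,.05): print(round(th,2),(proj(world(q,[grip(th,63,109),grip(th,-63,109),grip(th,0,169)]),c)*1.5).round(0).tolist())
E
python3 look.py w5 1.85
```

```text
7.85 [620.1 122.  358.2] [ 3.123  0.328 -0.006] [-2.3 -5.6  0.3] 23.9 [ 1.7560e-01  4.8710e-01  1.6461e+00 -1.0000e-03  1.0124e+00  1.5377e+00]
163 th,r,y [1.79000e+00 1.44162e+02 1.33000e-01]
172 th,r,y [1.80400e+00 1.35383e+02 1.27000e-01]
1.65 [[253.0, 376.0], [516.0, 376.0], [386.0, 446.0]]
1.7 [[253.0, 365.0], [516.0, 365.0], [386.0, 422.0]]
1.75 [[252.0, 354.0], [517.0, 354.0], [386.0, 397.0]]
1.8 [[252.0, 343.0], [517.0, 343.0], [386.0, 371.0]]
1.85 [[252.0, 331.0], [517.0, 331.0], [386.0, 345.0]]
1.9 [[253.0, 320.0], [517.0, 320.0], [386.0, 319.0]]
1.95 [[253.0, 308.0], [516.0, 308.0], [386.0, 293.0]]
2.0 [[254.0, 297.0], [516.0, 297.0], [386.0, 268.0]]
2.05 [[254.0, 286.0], [515.0, 286.0], [386.0, 244.0]]
```

View pics/w5.png

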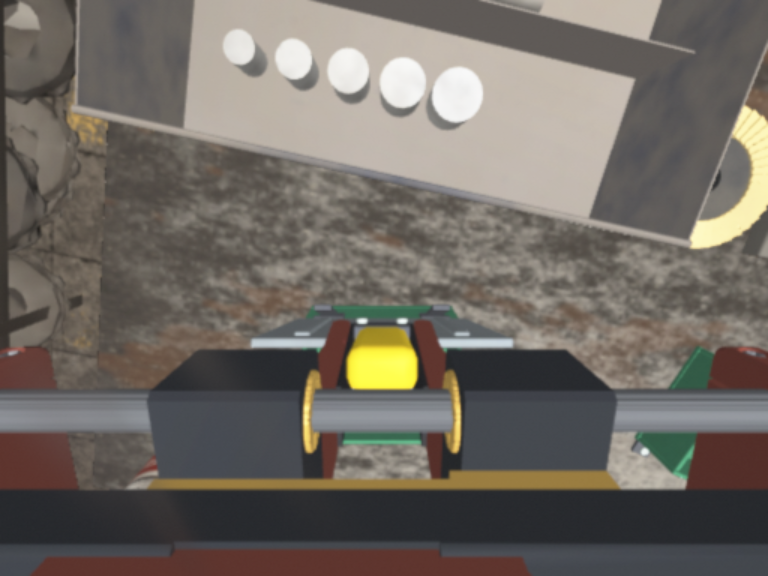

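The cover and tool agree again at about 1.80 rad, so the bar is centred and the creep explanation holds. I'll set it back on its stop, release, and regrasp higher.

jog_arm --steps '[[[0.007,0,0.0018,0,0,0,1],[0.0069,0,0.0022,0,0,0,1],[0.0068,0,0.0025,0,0,0,1],[0.0067,0,0.0028,0,0,0,1],[0,0,0,0,0,0,1],[0,0,0,0,0,0,0],[0,0,0,0,0,0,0],[0,0,0,0,0,0,0],[0,0,0,0,0,0,0],[0,0,0,0,0,0,0],[0.004,0,-0.01,0,0,0,0],[0.004,0,-0.0115,0,0,0,0],[0,0,0,0,0,0,0],[0,0,0,0,0,0,0]]]'

```text
t: 9.07
ee_pos: [656.1, 130.1, 372.8]
orientation: [-3.124, -0.328, -0.005]
ft_force: [-0.8, 0.2, 0.1]
width: 43.8
```

```bash
python3 look.py w6 1.95
```

```text
9.0667 [656.1 130.1 372.8] [-3.124 -0.328 -0.005] [-0.8  0.2  0.1] 43.8 [0.1779 0.5203 1.5504 0.     1.0677 1.5394]
163 th,r,y [  1.991 170.122   0.687]
172 th,r,y [  2.013 161.958   0.686]
1.75 [[268.0, 410.0], [503.0, 410.0], [387.0, 467.0]]
1.8 [[267.0, 400.0], [503.0, 400.0], [387.0, 445.0]]
1.85 [[267.0, 390.0], [503.0, 390.0], [387.0, 423.0]]
1.9 [[268.0, 379.0], [503.0, 379.0], [387.0, 401.0]]
1.95 [[268.0, 369.0], [502.0, 369.0], [387.0, 378.0]]
2.0 [[269.0, 359.0], [502.0, 359.0], [387.0, 356.0]]
2.05 [[269.0, 348.0], [501.0, 349.0], [387.0, 335.0]]
2.1 [[270.0, 338.0], [501.0, 339.0], [387.0, 314.0]]
2.15 [[271.0, 329.0], [500.0, 329.0], [387.0, 294.0]]
```

View pics/w6.png

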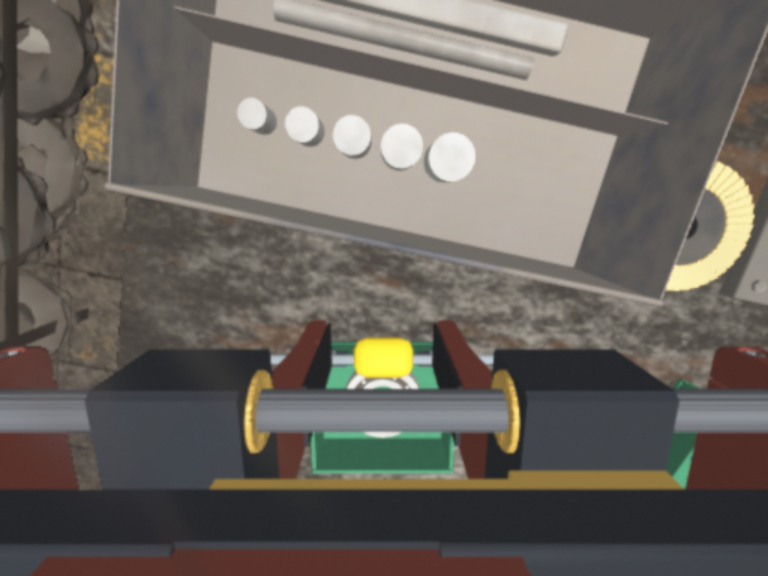

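jog_arm --steps '[[[0,0,0.0025,0,0,0,0],[0,0,0,0,0,0,1],[0,0,0,0,0,0,1],[0,0,0,0,0,0,1],[0,0,0,0,0,0,1],[0,0,0,0,0,0,1],[0,0,0,0,0,0,1],[0,0,0,0,0,0,1],[0,0,0,0,0,0,1],[0,0,0,0,0,0,1],[0,0,0,0,0,0,1]]]'

```text
t: 10.03
ee_pos: [655.3, 129.5, 368.3]
orientation: [3.124, 0.328, -0.001]
ft_force: [1.7, -6.0, -3.1]
width: 23.5
```

```bash
python3 - <<'E'
import numpy as np
from workcell import ctrl
o=ctrl.get_obs(); print(o['ee_pos'],o['width'],o['ft_force'])
r=159; th=np.linspace(2.0,0,41)
print(np.c_[th, np.r_[0,np.diff(56-r*np.cos(th))], np.r_[0,-np.diff(r*np.sin(th))]][1:].round(2).tolist())
E
```

```text
[655.29745191 129.48179412 368.33644573] 23.467283956982833 [ 1.70641258 -6.00532804 -3.1402172 ]
[[1.95, -7.31, -3.13], [1.9, -7.46, -2.76], [1.85, -7.58, -2.38], [1.8, -7.69, -2.0], [1.75, -7.78, -1.61], [1.7, -7.85, -1.22], [1.65, -7.91, -0.83], [1.6, -7.94, -0.43], [1.55, -7.95, -0.03], [1.5, -7.94, 0.36], [1.45, -7.91, 0.76], [1.4, -7.86, 1.15], [1.35, -7.8, 1.55], [1.3, -7.71, 1.93], [1.25, -7.6, 2.32], [1.2, -7.48, 2.69], [1.15, -7.33, 3.06], [1.1, -7.17, 3.43], [1.05, -6.99, 3.78], [1.0, -6.79, 4.13], [0.95, -6.58, 4.46], [0.9, -6.35, 4.78], [0.85, -6.1, 5.1], [0.8, -5.84, 5.39], [0.75, -5.56, 5.68], [0.7, -5.27, 5.95], [0.65, -4.97, 6.21], [0.6, -4.65, 6.45], [0.55, -4.32, 6.67], [0.5, -3.98, 6.88], [0.45, -3.64, 7.07], [0.4, -3.28, 7.24], [0.35, -2.91, 7.4], [0.3, -2.54, 7.53], [0.25, -2.16, 7.65], [0.2, -1.77, 7.75], [0.15, -1.38, 7.83], [0.1, -0.99, 7.89], [0.05, -0.6, 7.93], [0.0, -0.2, 7.95]]
```

jog_arm --steps '[[[-0.0073,0,-0.0031,0,0,0,1],[-0.0075,0,-0.0028,0,0,0,1],[-0.0076,0,-0.0024,0,0,0,1],[-0.0077,0,-0.002,0,0,0,1],[-0.0078,0,-0.0016,0,0,0,1],[-0.0079,0,-0.0012,0,0,0,1],[-0.0079,0,-0.0008,0,0,0,1],[0,0,0,0,0,0,1]]]'

```text
t: 10.7
ee_pos: [602.2, 118.3, 382.7]
orientation: [3.124, 0.328, 0.001]
ft_force: [2.3, -4.6, -4.4]
width: 23.9
```

```bash
python3 look.py w7 1.65
```

```text
10.7 [602.2 118.3 382.7] [3.124e+00 3.280e-01 1.000e-03] [ 2.3 -4.6 -4.4] 23.9 [ 1.7470e-01  4.3160e-01  1.6733e+00 -1.0000e-03  1.0361e+00  1.5367e+00]
163 th,r,y [  1.654 165.755   0.17 ]
172 th,r,y [  1.659 156.788   0.163]
1.45 [[268.0, 363.0], [500.0, 363.0], [385.0, 442.0]]
1.5 [[267.0, 354.0], [501.0, 354.0], [385.0, 424.0]]
1.55 [[266.0, 345.0], [502.0, 345.0], [386.0, 405.0]]
1.6 [[266.0, 335.0], [503.0, 335.0], [386.0, 386.0]]
1.65 [[265.0, 325.0], [503.0, 325.0], [386.0, 365.0]]
1.7 [[265.0, 315.0], [504.0, 315.0], [386.0, 343.0]]
1.75 [[265.0, 305.0], [504.0, 305.0], [386.0, 321.0]]
1.8 [[264.0, 294.0], [504.0, 294.0], [386.0, 299.0]]
1.85 [[264.0, 284.0], [504.0, 284.0], [386.0, 276.0]]
```

View pics/w7.png

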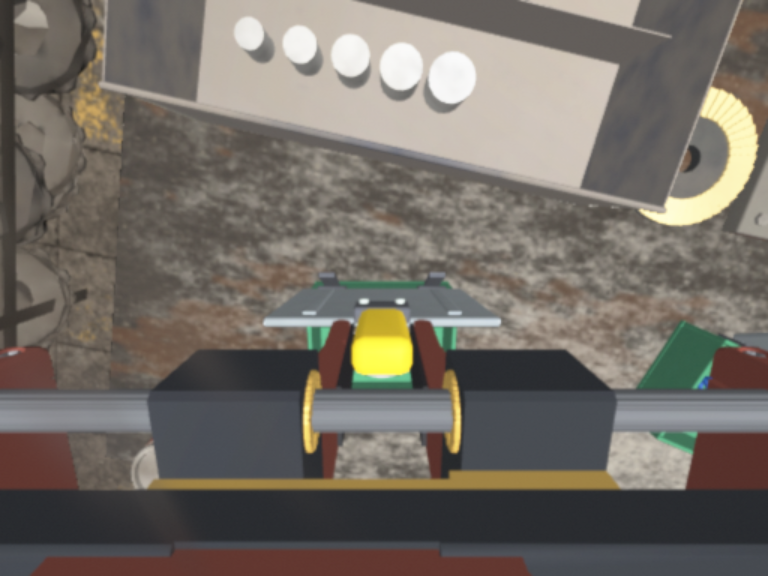

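jog_arm --steps '[[[-0.0079,0,-0.0004,0,0,0,1],[-0.008,0,0,0,0,0,1],[-0.0079,0,0.0004,0,0,0,1],[-0.0079,0,0.0008,0,0,0,1],[-0.0079,0,0.0011,0,0,0,1],[-0.0078,0,0.0015,0,0,0,1],[-0.0077,0,0.0019,0,0,0,1],[-0.0076,0,0.0023,0,0,0,1]]]'

```text
t: 11.42
ee_pos: [542.2, 105.6, 376.8]
orientation: [3.124, 0.328, 0.008]
ft_force: [0.9, -4.6, 6.4]
width: 24.1
```

```bash
python3 look.py w8 1.25
```

```text
11.4167 [542.2 105.6 376.8] [3.124 0.328 0.008] [ 0.9 -4.6  6.4] 24.1 [ 1.7090e-01  3.5190e-01  1.8155e+00 -9.0000e-04  9.6940e-01  1.5328e+00]
163 th,r,y [  1.285 166.043   0.197]
172 th,r,y [  1.269 157.416   0.189]
1.05 [[270.0, 325.0], [499.0, 325.0], [385.0, 427.0]]
1.1 [[268.0, 318.0], [501.0, 318.0], [385.0, 417.0]]
1.15 [[266.0, 310.0], [502.0, 310.0], [385.0, 405.0]]
1.2 [[264.0, 302.0], [504.0, 302.0], [385.0, 392.0]]
1.25 [[263.0, 294.0], [506.0, 294.0], [386.0, 377.0]]
1.3 [[261.0, 284.0], [508.0, 285.0], [386.0, 360.0]]
1.35 [[260.0, 275.0], [509.0, 275.0], [386.0, 342.0]]
1.4 [[258.0, 265.0], [511.0, 265.0], [386.0, 322.0]]
1.45 [[257.0, 254.0], [512.0, 254.0], [386.0, 300.0]]
```

View pics/w8.png

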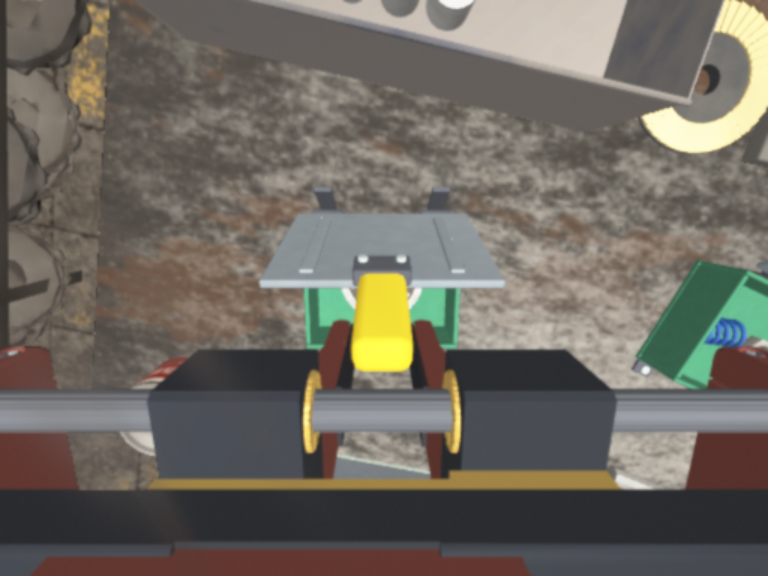

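jog_arm --steps '[[[-0.0075,0,0.0027,0,0,0,1],[-0.0073,0,0.0031,0,0,0,1],[-0.0072,0,0.0034,0,0,0,1],[-0.007,0,0.0038,0,0,0,1],[-0.0068,0,0.0041,0,0,0,1],[-0.0066,0,0.0045,0,0,0,1],[-0.0063,0,0.0048,0,0,0,1],[-0.0061,0,0.0051,0,0,0,1]]]'

```text
t: 12.13
ee_pos: [487.6, 94.0, 344.6]
orientation: [3.124, 0.328, 0.002]
ft_force: [-3.3, -8.4, 6.1]
width: 23.8
```

```bash
python3 look.py w9 0.9
```

```text
12.1333 [487.6  94.  344.6] [3.124e+00 3.280e-01 2.000e-03] [-3.3 -8.4  6.1] 23.8 [ 1.6670e-01  3.2250e-01  1.9565e+00 -1.1000e-03  8.6160e-01  1.5286e+00]
163 th,r,y [  0.888 163.734   0.199]
172 th,r,y [  0.852 156.847   0.191]
0.7 [[262.0, 279.0], [507.0, 279.0], [385.0, 397.0]]
0.75 [[259.0, 273.0], [510.0, 274.0], [385.0, 393.0]]
0.8 [[256.0, 267.0], [513.0, 268.0], [385.0, 387.0]]
0.85 [[253.0, 261.0], [516.0, 261.0], [386.0, 380.0]]
0.9 [[250.0, 253.0], [519.0, 253.0], [386.0, 371.0]]
0.95 [[247.0, 245.0], [522.0, 245.0], [386.0, 359.0]]
1.0 [[244.0, 236.0], [526.0, 236.0], [386.0, 346.0]]
1.05 [[241.0, 226.0], [529.0, 226.0], [387.0, 331.0]]
1.1 [[238.0, 215.0], [532.0, 215.0], [387.0, 313.0]]
```

View pics/w9.png

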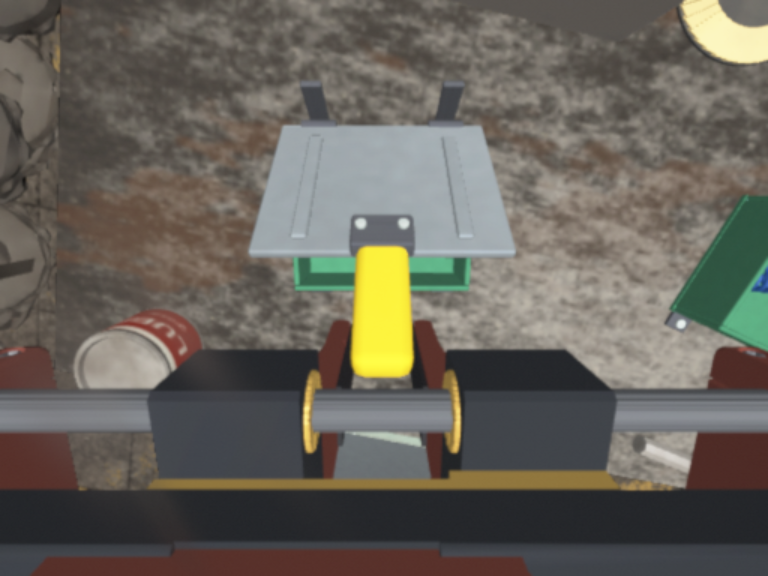

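jog_arm --steps '[[[-0.0058,0,0.0054,0,0,0,1],[-0.0056,0,0.0057,0,0,0,1],[-0.0053,0,0.006,0,0,0,1],[-0.005,0,0.0062,0,0,0,1],[-0.0046,0,0.0065,0,0,0,1],[-0.0043,0,0.0067,0,0,0,1],[-0.004,0,0.0069,0,0,0,1],[-0.0036,0,0.0071,0,0,0,1],[-0.0033,0,0.0072,0,0,0,1],[0,0,0,0,0,0,1]]]'

```text
t: 13.02
ee_pos: [446.3, 85.2, 285.0]
orientation: [3.124, 0.329, -0.003]
ft_force: [-3.3, -8.3, 1.2]
width: 23.8
```

```bash
python3 look.py w10 0.45
```

```text
13.0167 [446.3  85.2 285. ] [ 3.124e+00  3.290e-01 -3.000e-03] [-3.3 -8.3  1.2] 23.8 [ 1.6270e-01  3.7510e-01  2.0781e+00 -1.1000e-03  6.9060e-01  1.5248e+00]
163 th,r,y [  0.433 160.858   0.25 ]
172 th,r,y [  0.381 157.31    0.245]
0.25 [[249.0, 243.0], [521.0, 243.0], [385.0, 373.0]]
0.3 [[245.0, 241.0], [525.0, 241.0], [385.0, 376.0]]
0.35 [[241.0, 238.0], [530.0, 239.0], [385.0, 379.0]]
0.4 [[236.0, 235.0], [535.0, 235.0], [386.0, 381.0]]
0.45 [[231.0, 231.0], [540.0, 231.0], [386.0, 382.0]]
0.5 [[226.0, 226.0], [545.0, 226.0], [386.0, 382.0]]
0.55 [[221.0, 220.0], [551.0, 220.0], [387.0, 381.0]]
0.6 [[215.0, 212.0], [557.0, 213.0], [387.0, 378.0]]
0.65 [[209.0, 204.0], [563.0, 204.0], [387.0, 373.0]]
```

View pics/w10.png

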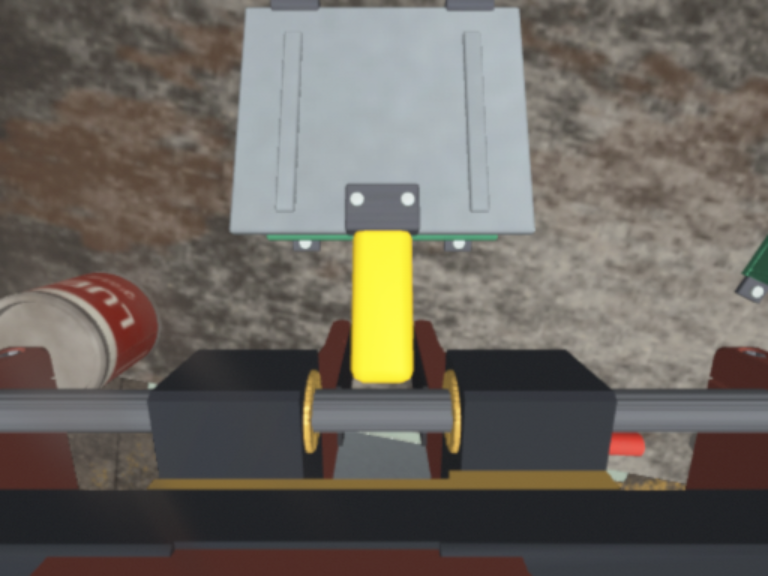

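jog_arm --steps '[[[-0.002,0,0.005,0,0,0,1],[-0.002,0,0.005,0,0,0,1],[-0.002,0,0.005,0,0,0,1],[-0.0015,0,0.005,0,0,0,1],[-0.0015,0,0.005,0,0,0,1],[-0.001,0,0.005,0,0,0,1],[-0.001,0,0.005,0,0,0,1],[-0.001,0,0.005,0,0,0,1],[-0.0005,0,0.004,0,0,0,1],[-0.0005,0,0.004,0,0,0,1],[-0.0005,0,0.003,0,0,0,1],[0,0,0.003,0,0,0,1],[0,0,0.002,0,0,0,1],[0,0,0,0,0,0,1]]]'

```text
t: 14.23
ee_pos: [433.6, 82.5, 229.5]
orientation: [3.124, 0.328, -0.003]
ft_force: [-2.4, -9.0, -0.5]
width: 24.0
```

```bash
python3 look.py w11 0.1; python3 - <<'E'
from workcell import ctrl
import cv2
im=ctrl.get_image("scene")[140:300,90:260]; cv2.imwrite("pics/s11.png",cv2.resize(im[:,:,::-1],None,fx=3.7,fy=3.7,interpolation=cv2.INTER_CUBIC))
E
```

```text
14.2333 [433.6  82.5 229.5] [ 3.124e+00  3.280e-01 -3.000e-03] [-2.4 -9.  -0.5] 24.0 [ 1.6120e-01  4.7650e-01  2.1243e+00 -9.0000e-04  5.4270e-01  1.5234e+00]
163 th,r,y [7.50000e-02 1.59442e+02 2.54000e-01]
172 th,r,y [1.90000e-02 1.59034e+02 2.50000e-01]
-0.1 [[233.0, 224.0], [538.0, 224.0], [385.0, 353.0]]
-0.05 [[228.0, 226.0], [543.0, 226.0], [385.0, 362.0]]
0.0 [[223.0, 228.0], [549.0, 228.0], [385.0, 370.0]]
0.05 [[217.0, 229.0], [555.0, 229.0], [386.0, 379.0]]
0.1 [[211.0, 229.0], [561.0, 229.0], [386.0, 388.0]]
0.15 [[205.0, 228.0], [568.0, 229.0], [386.0, 396.0]]
0.2 [[197.0, 227.0], [576.0, 227.0], [386.0, 405.0]]
0.25 [[190.0, 225.0], [584.0, 225.0], [387.0, 413.0]]
0.3 [[181.0, 221.0], [593.0, 222.0], [387.0, 421.0]]
```

View pics/w11.png

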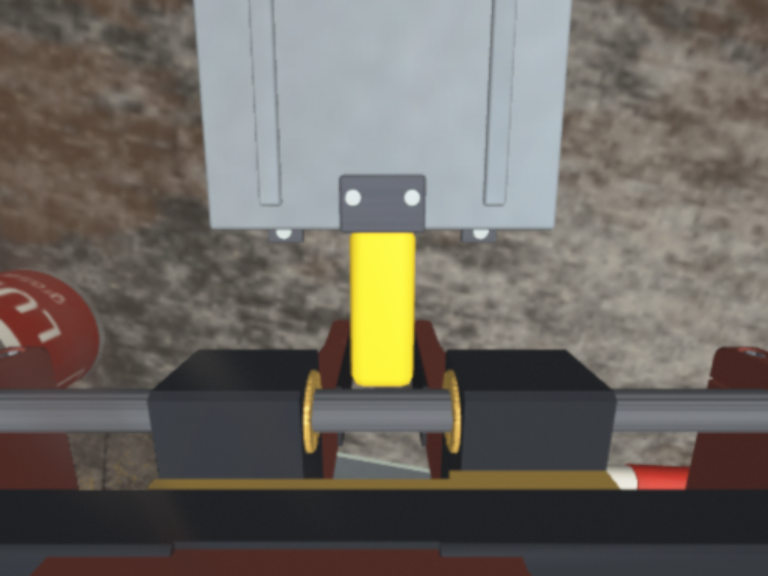

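View pics/s11.png

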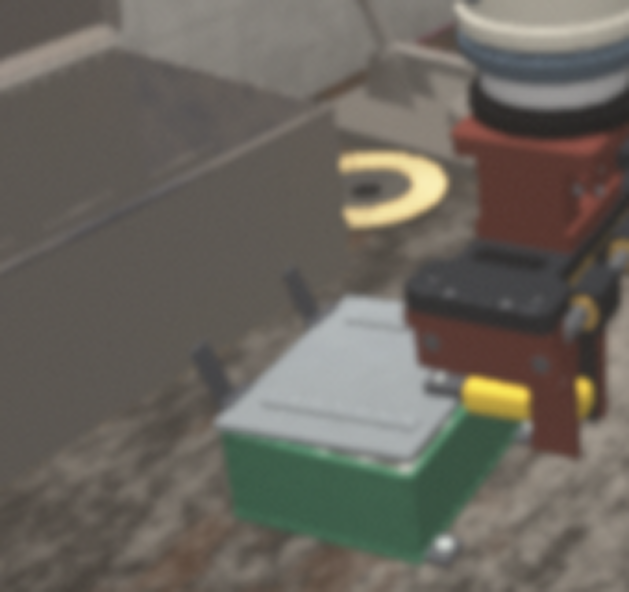

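jog_arm --steps '[[[0,0,0.002,0,0,0,1],[0,0,0.002,0,0,0,1],[0,0,0.002,0,0,0,1],[0,0,0.0015,0,0,0,1],[0,0,0.0015,0,0,0,1],[0,0,0.001,0,0,0,1],[0,0,0,0,0,0,1]]]'

```text
t: 14.92
ee_pos: [433.5, 82.5, 219.6]
orientation: [3.124, 0.328, -0.003]
ft_force: [-2.6, -9.2, -0.0]
width: 24.1
```

jog_arm --steps '[[[0,0,0.001,0,0,0,1],[0,0,0.001,0,0,0,1],[0,0,0,0,0,0,1]]]'

```text
t: 15.17
ee_pos: [433.5, 82.5, 218.9]
orientation: [3.124, 0.328, -0.003]
ft_force: [-6.7, -10.8, 19.1]
width: 23.4
```

```bash
python3 look.py w12 0.05; python3 - <<'E'
from workcell import ctrl
import cv2
im=ctrl.get_image("scene")[140:300,90:260]; cv2.imwrite("pics/s12.png",cv2.resize(im[:,:,::-1],None,fx=3.7,fy=3.7,interpolation=cv2.INTER_CUBIC))
E
```

```text
15.1667 [433.5  82.5 218.9] [ 3.124e+00  3.280e-01 -3.000e-03] [ -6.7 -10.8  19.1] 23.4 [ 1.6120e-01  4.9980e-01  2.1265e+00 -9.0000e-04  5.1710e-01  1.5234e+00]
163 th,r,y [8.00000e-03 1.59027e+02 2.65000e-01]
172 th,r,y [-4.80000e-02  1.59222e+02  2.62000e-01]
-0.15 [[228.0, 223.0], [543.0, 223.0], [385.0, 352.0]]
-0.1 [[223.0, 226.0], [548.0, 226.0], [385.0, 362.0]]
-0.05 [[218.0, 228.0], [554.0, 229.0], [385.0, 372.0]]
0.0 [[212.0, 230.0], [561.0, 230.0], [386.0, 382.0]]
0.05 [[205.0, 231.0], [568.0, 232.0], [386.0, 392.0]]
0.1 [[198.0, 232.0], [575.0, 232.0], [386.0, 402.0]]
0.15 [[190.0, 231.0], [583.0, 232.0], [387.0, 412.0]]
0.2 [[182.0, 230.0], [592.0, 230.0], [387.0, 423.0]]
0.25 [[173.0, 228.0], [602.0, 228.0], [387.0, 433.0]]
```

View pics/w12.png

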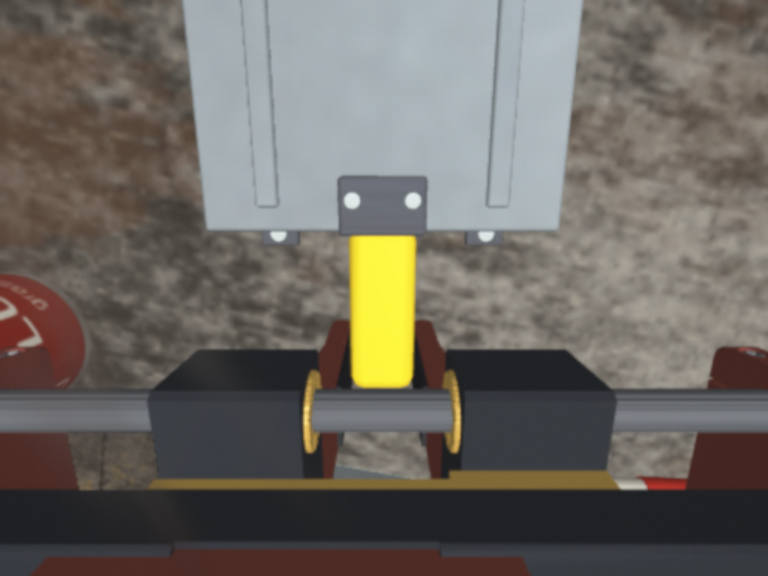

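View pics/s12.png

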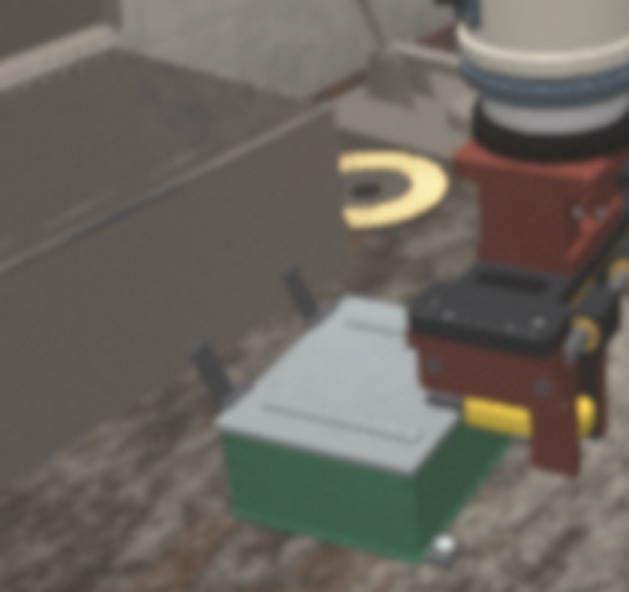

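Both views show the cover flat on the case rim, with about 19 N contact force. I'll release and lift away.

jog_arm --steps '[[[0,0,0,0,0,0,0],[0,0,0,0,0,0,0],[0,0,0,0,0,0,0],[0,0,0,0,0,0,0],[0,0,0,0,0,0,0],[0,0,0,0,0,0,0],[0,0,-0.005,0,0,0,0],[0,0,-0.015,0,0,0,0],[0,0,-0.02,0,0,0,0],[0,0,-0.025,0,0,0,0],[0,0,-0.025,0,0,0,0],[0,0,-0.025,0,0,0,0],[0,0,-0.02,0,0,0,0],[0,0,-0.01,0,0,0,0],[0,0,0,0,0,0,0],[0,0,0,0,0,0,0]]]'

```text
t: 16.6
ee_pos: [433.9, 82.9, 362.7]
orientation: [-3.124, -0.328, -0.001]
ft_force: [0.3, -0.4, 1.0]
width: 43.7
```

```bash
python3 look.py w13 0.05; python3 - <<'E'
from workcell import ctrl
import cv2
im=ctrl.get_image("scene")[90:310,60:340]; cv2.imwrite("pics/s13.png",cv2.resize(im[:,:,::-1],None,fx=2.7,fy=2.7,interpolation=cv2.INTER_CUBIC))
E
```

```text
16.6 [433.9  82.9 362.7] [-3.124e+00 -3.280e-01 -1.000e-03] [ 0.3 -0.4  1. ] 43.7 [0.1619 0.2165 2.0553 0.     0.8691 1.5234]
163 th,r,y [  0.743 214.714   0.655]
172 th,r,y [  0.711 208.728   0.655]
-0.15 [[300.0, 209.0], [468.0, 209.0], [384.0, 283.0]]
-0.1 [[299.0, 210.0], [469.0, 211.0], [384.0, 287.0]]
-0.05 [[298.0, 211.0], [471.0, 212.0], [384.0, 290.0]]
0.0 [[296.0, 212.0], [473.0, 212.0], [384.0, 293.0]]
0.05 [[294.0, 212.0], [474.0, 212.0], [384.0, 296.0]]
0.1 [[293.0, 212.0], [476.0, 212.0], [384.0, 298.0]]
0.15 [[291.0, 211.0], [478.0, 211.0], [384.0, 300.0]]
0.2 [[289.0, 210.0], [480.0, 210.0], [384.0, 301.0]]
0.25 [[287.0, 209.0], [482.0, 209.0], [385.0, 302.0]]
```

View pics/s13.png

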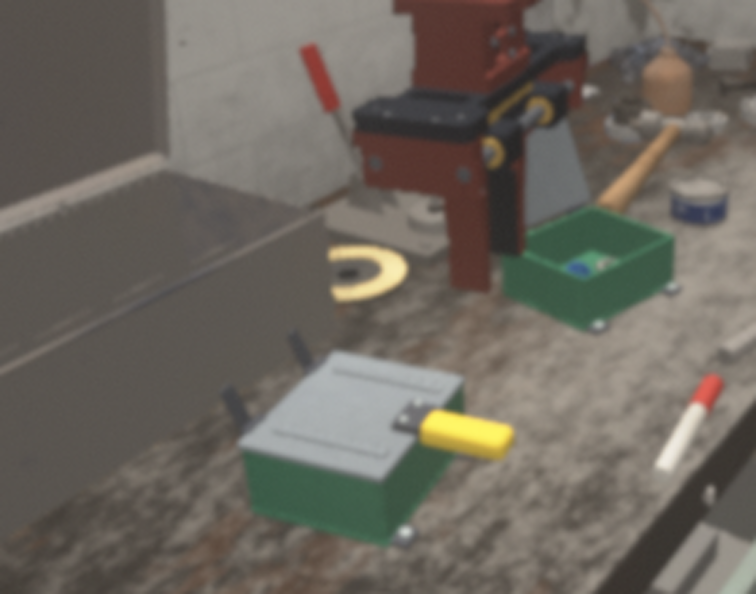

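View pics/w13.png

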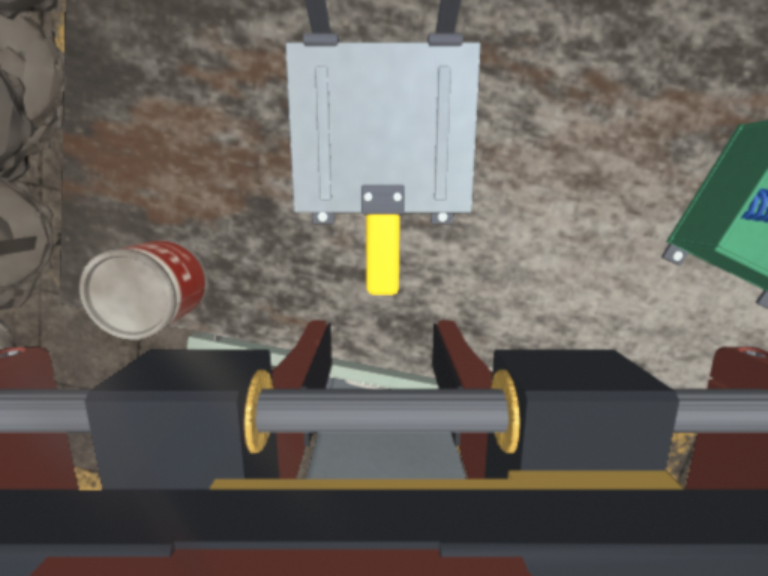

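The cover lies flat: the handle tip shows at row 293, as predicted for angle 0. The spring case's cover is still standing, and the gripper is clear of everything.

```bash
python3 -c "
from workcell import ctrl
print(ctrl.close_job())"
```

```text
the job is handed in; nothing more can be done
None
```

The bearing case's dust cover is shut and lies flat on its case. I let go, lifted the gripper clear, and handed the job in at about 16.6 s.

- **First swing reversed:** On the first try the handle crept about 16 mm across the finger pads. I brought the cover back to its open stop while still holding it, then gripped nearer the handle's tip so it could pivot.
- **Second swing:** I took it over the top and lowered it slowly under grip, checking the angle with the wrist camera. I stopped when contact reached about 19 N and then released. The handle lagged the tool by up to about 9 mm but stayed gripped until the release.
- **Last checks:** The wrist picture matches a cover angle of 0, and the scene picture shows the plate flush on the rim. The force on the gripper was about 1 N. The spring case's cover still stands open in the scene picture, partly hidden by the gripper. I never touched it, but I did not measure its angle.
- **What disagreed:** The network's first estimate put the handle about 8 mm off the cover's centre line. The pictures placed it on the line, so I used those.

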